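# Clamp a friction block in the dressing fixture with an over-centre toggle and its bar

## Task

Stand the loose brown friction block upright in the empty nest of the dull-green clamping fixture and let go of it. Then slip the yellow square tube over the round stub of the toggle lever, right up to the collar, and swing the lever with it past the dead point until it locks against its stop with the block clamped. Draw the tube off again and lay it flat on the bench, off the fixture; never push the lever with the gripper itself, and leave the other things where they are.

Things in the scene. Friction and masses are not known exactly. Their poses are not given: they have to be found in the camera images.
- block_center (a point): Centre of the loose brown friction block standing on its long narrow face: 100 mm long (its x), 24.5 mm thick (its y), 54 mm high (its z), so 27 mm above what it stands on. About 0.27 kg; its ends are alike. Grip it across its thickness, near the top: in the nest only its top 26 mm stand above jaw and pad.
- nest (a point): Point on the base plate's top face (10 mm above the bench) where the middle of the clamped block's underside comes. x runs along the fixed jaw and the block's length, y points at the jaw, z up. The jaw's steel face is at y = +12.5 mm, 28 mm high. Two 14 mm high end stops at x = -56 and +56 mm leave the block 6 mm to spare at each end.
- fixture_center (a point): Middle of the top face of the bolted-down dull-green base plate, 140 mm (x) by 285 mm (y), 10 mm thick; axes as those of the nest. The fixed jaw is at its +y end, the toggle lever at its -y end.
- pressure_pad: Sprung steel pad (70 mm long) on the plunger, facing the jaw; its top is 28 mm above the base plate. y is the pushing direction; its face is 12 mm ahead of the origin. While the lever is open, the gap from jaw to pad is 19 to 25 mm wider than the block; as the lever closes, the pad pushes the block up to the jaw.
- lever_pivot (a point): Point on the vertical pivot axis of the toggle lever, at the height of the stub's axis (45 mm above the bench).
- stub_base (a point): Point on the axis of the lever's round stub at its collar's face (collar 29 mm across), 38 mm from the pivot axis; x points outward along the stub, z up. The stub is level, 45 mm above the bench and 35 mm above the base plate, 15 mm thick, with a ball end, and sticks out 44 mm from the collar.
- lever (a joint): Toggle lever's angle, rad, growing clockwise seen from above. Starts open, 0 to 0.15; stop at 1.39. The pad meets the block at about 0.75; then a stiff spring resists, most at about 0.97 (1 to 2 N m). The dead point is 1.25: past it the spring drives the lever to its stop and holds it; let go sooner, it springs back.
- toggle_lever: The whole steel lever with stub and collar; origin on the pivot axis at bench height, x along the stub.
- tube_center (a point): Centre of the loose yellow steel square tube with bare ends: 170 mm long (its x), 25 mm square outside, 20 mm inside, open at both ends; ends and sides are alike. About 0.22 kg. It starts lying on the bench, this point 12.5 mm up. Pushed home on the stub, its centre is 85 mm from the stub's base, 123 mm from the pivot.
- bar_tube: The same yellow tube; origin at the middle of its underside as it lies at first.
- friction_block: The same brown friction block; origin at the middle of its underside.
- grease_tin: Bystander, to be left where it is: blue grease tin, 53 mm across, 38 mm high; origin at the middle of its underside.
- lining_pad_0: Bystander, to be left where it is: brake pad lying flat, 40x61x14 mm; origin at the middle of its underside.
- lining_pad_1: Bystander, to be left where it is: brake pad lying flat, 40x61x14 mm; origin at the middle of its underside.
- bearing_c: Bystander, to be left where it is: ball bearing, 42 mm across, 20 mm high; origin at the middle of its underside.
- bolt_0: Bystander, to be left where it is: hex bolt, 54 mm long, 16 mm high; origin at the middle of its underside.
Things that resemble listed ones, but are neither listed nor needed, are in the scene too. Of the things shaped like the friction_block, the brown one is meant.

How it is judged:
By the outcome, as a careful person would: the job done as asked, in the order asked, and still so for the second after the job is handed in, with the robot touching nothing.
It also fails if it takes over 67 s, if anything falls off the work surface, if the arm or the gripper's body presses on something with over 40 N, if the wrist force passes 120 N, or if a joint passes its speed limit or range.

## Robot

A 6-joint arm with a two-finger parallel gripper is mounted at the origin on a cart in front of the work surface, level with it; the furniture and walls round the work are solid. World frame = base frame: x ahead of the robot, y to its left, z up, the work surface at z = 0. Lengths are in m, angles in rad, forces in N, time in s.
With the tool pointing down it reaches from about 0.35 to 0.925 m from the base axis. Payload 6.4 kg.
Tool frame: the origin (TCP) lies at the very end of the fingers, on their centre line; the grasp point (between the pads) lies 19 mm behind it (env.grip_depth is the distance from the TCP to the grasp point, in m); x points along the fingers, y is the direction in which the jaws open and shut, and the axes are right-handed (so a half turn about x gives the same grasp; the last joint's range is limited). The gripper opens to 85 mm and grips with 20 to 120 N. Pads are 22 mm wide; open, the fingers measure 114 mm over their backs; the gripper's body (76 mm by 85 mm) begins 54 mm behind the grasp point. The pads swing forward as they close: fully open they stand 13 mm farther back than shut.
Start: joints at [1.007, 0.245, 1.558, -0, 1.339, -0.174], TCP at [0.247, 0.601, 0.231] pointing down, gripper open.
Joint ranges: [-3.13, 3.13], [-1.02, 2.26], [0.13, 2.54], [-0.95, 4.09], [0.21, 2.88], [-2.74, 2.74]. Speed limits (rad/s): [2.57, 2.57, 3.14, 3.14, 3.14, 3.14].

## Interface

Orientations are given as a unit quaternion [x, y, z, w].
In Python, from rig import env gives the robot as it stands. The module is installed in compiled form; this text tells all that it offers. Calls block until the motion is done:
- env.move_to(position, orientation): joint-space move of the TCP to a pose.
- env.move_l(position, rotation=None, v=0.15): straight line of the TCP; rotation=None keeps the orientation; v is the mean speed in m/s.
- env.move_j(angles): joint-space move.
- env.command_gripper(opening, strength=None): opening from 0.0 (shut) to 1.0 (fully open); strength is the grip in N (None keeps the last); returns when the fingers have stopped.
- env.pause(seconds).
- env.solve_ik(position, orientation): joint angles nearest the present ones, or None.
- env.camera(name): name is "scene" or "top" or "wrist"; returns (picture, depth): 400x640x3 uint8, blue, green, red; 400x640 float32, m along the optical axis (not along the pixel's ray), 0 where there is no reading.
- env.get_calibration(name): a dict with "K" (3x3 intrinsics, pixels), "k1" (the pictures are not rectified: a ray, as slopes to the right and down, at radius r is drawn at 1 + k1 r^2 times it, then the intrinsics apply), "R" (3x3) and "t" (3): a world point X has camera coordinates R X + t; the wrist camera has in their place "tool_from_camera" (4x4, takes a point from camera to tool coordinates, whose origin is the TCP and whose axes are the tool frame's). Camera axes: x right, y down, z forward; pixel columns grow to the right and rows downward; lengths in m; the calibration is good to about 2 mm. A picture is of the moment at which its call begins: read the wrist's pose just before it. get_calibration takes no time and is no camera call.
A pose or a line that the arm cannot do raises env.MotionError and nothing moves.
- env.finish_job(): hands the job in, once; it reports no verdict.
Readings, each from a call of its own:
- env.current_clock(): time.
- env.current_joint_positions(): joint angles.
- env.current_joint_velocities(): joint speeds.
- env.current_tau(): joint torques, N m.
- env.current_eef_pos(): TCP position.
- env.current_tool_rot(): TCP orientation.
- env.current_ft_force(): force on the tool from outside, world axes, zero at the start.
- env.current_torque(): the same for the moment, N m.
- env.current_opening(): opening from 0.0 (shut) to 1.0 (fully open).
Only numpy, scipy, OpenCV 4.12 (cv2) and the standard library are available. Lean on these libraries where they do the work, as an engineer would, in place of code of your own. Each camera call takes 0.05 s, during which the arm holds its last target. There are 200 camera calls.

## Working session

There is one attempt and no reset: what is moved stays moved. The work goes in short steps, each a Python script; the robot and the scene stay as the last script left them, time stands still between calls to the robot, and variables do not carry over. Pictures are saved under pics/ and viewed, about 8 in all and at most 12, crops included, and the job is handed in when it is done.

```bash
mkdir -p pics
cat > h.py <<'E'
import numpy as np, cv2
from scipy.spatial.transform import Rotation as Ro
from rig import env
def cam(name):
    p=np.array(env.current_eef_pos()); q=np.array(env.current_tool_rot())
    im,d=env.camera(name); c=env.get_calibration(name)
    if 'R' in c: R=np.array(c['R']).T; t=-R@np.array(c['t'])
    else:
        T=np.array(c['tool_from_camera']); Rt=Ro.from_quat(q).as_matrix()
        R=Rt@T[:3,:3]; t=Rt@T[:3,3]+p
    return dict(im=im,d=d,K=np.array(c['K']),k1=c['k1'],R=R,t=t)
def save(c,name): cv2.imwrite(f'pics/{name}.png',c['im']); np.savez(f'pics/{name}.npz',**c)
def load(name): return dict(np.load(f'pics/{name}.npz'))
def ray(c,uv):
    K=c['K'];k1=float(c['k1'])
    o=cv2.undistortPoints(np.array([[uv]],float),K,np.array([k1,0,0,0.]))[0,0]
    return np.array([o[0],o[1],1.])
def atz(c,uv,z):
    r=c['R']@ray(c,uv); return c['t']+r*(z-c['t'][2])/r[2]
def atd(c,uv):
    u,v=map(int,uv); w=c['d'][v-1:v+2,u-1:u+2]; w=w[w>0]
    return c['t']+c['R']@(ray(c,uv)*np.median(w)) if len(w) else None
def proj(c,X):
    x=c['R'].T@(np.array(X)-c['t']); a=x[:2]/x[2]; a=a*(1+float(c['k1'])*(a@a))
    return c['K'][:2,:2]@a+c['K'][:2,2]
def qd(yaw):
    "tool down, jaw (y) axis at world angle yaw"
    y=np.array([np.cos(yaw),np.sin(yaw),0]); x=np.array([0,0,-1.]); z=np.cross(x,y)
    return Ro.from_matrix(np.c_[x,y,z]).as_quat()
E
python3 - <<'E'
from h import *
for n in('top','scene'):
    c=cam(n); save(c,n+'0'); print(n,c['t'],c['R'][:,2])
print(env.current_clock(), env.grip_depth, env.current_tool_rot())
c=load('top0')
cv2.imwrite('pics/top0b.png',cv2.resize(c['im'],(800,500),interpolation=cv2.INTER_CUBIC))
E
```

```text
top [ 0.28024505 -0.00369757  1.29300243] [ 0.15991584 -0.00602314 -0.98711228]
scene [-0.45900951  1.23892355  0.78036533] [ 0.55928967 -0.70953467 -0.42866726]
0.1 0.0187 [ 0.13635639  0.6939444  -0.13753286  0.6934932 ]
```

View pics/top0b.png

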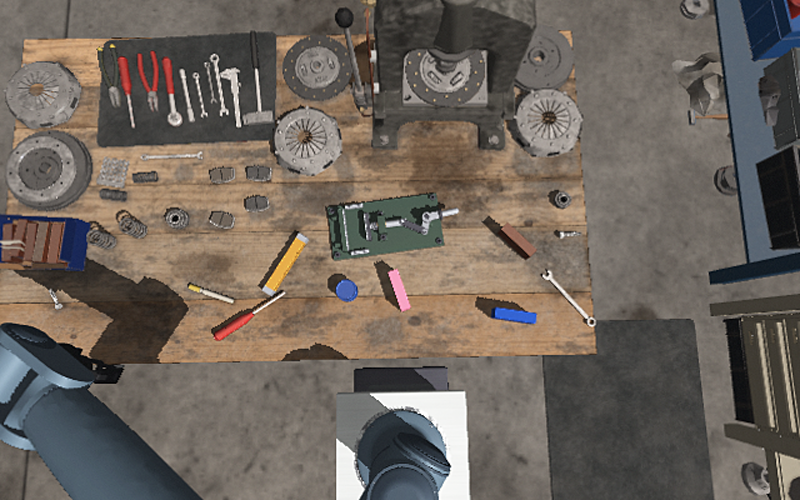

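View pics/scene0.png

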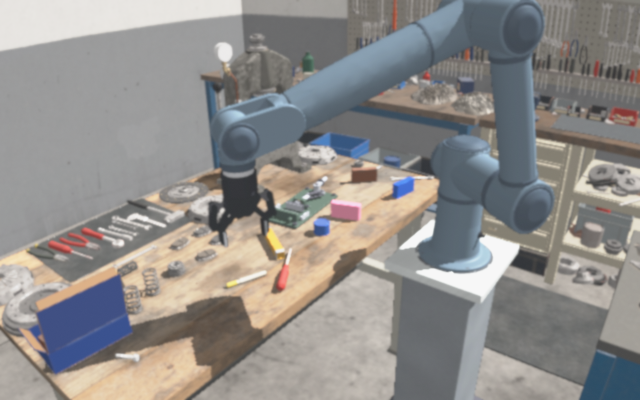

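Top (800 px scale): the brown block candidates are the loose brown one at (517,240), pink (398,290), blue (514,316), and the brown ones in the box at (45,240). I choose (517,240). The tube is the yellow bar at (284,263), not the yellow marker at (210,292). The fixture is at (385,225), with the jaw to the left and the stub to the right at (450,212). Next I take close wrist looks.

Run:
```python
from h import *
c=load('top0'); s=.8
for n,uv,z in[('block',(517,240),.054),('tube',(284,263),.025),('fix',(385,225),.01),('stub',(450,212),.045)]:
    print(n,atz(c,np.array(uv)*s,z).round(3), atd(c,np.array(uv)*s))
T=env.get_calibration('wrist'); print(np.array(T['tool_from_camera']).round(3),T['K'])
f=atz(c,np.array((385,225))*s,.01)
b=atz(c,np.array((517,240))*s,.054); t=atz(c,np.array((284,263))*s,.025)
for n,p,z in(('tube',t,.30),('fix',f,.38),('block',b,.30)):
    for yaw in (np.pi/2,-np.pi/2):
        q=env.solve_ik([p[0]-.05,p[1],z],qd(yaw)); print(n,yaw,None if q is None else np.round(q,2))
```

```text
block [ 0.514 -0.295  0.054] [ 0.51397224 -0.29591813  0.05219274]
tube [0.472 0.285 0.025] [0.47222426 0.28510175 0.0228335 ]
fix [0.568 0.031 0.01 ] [0.56122568 0.03001933 0.03888327]
stub [ 0.59  -0.134  0.045] [ 0.58864776 -0.13302232  0.05057166]
[[-0.    -0.308  0.951 -0.142]
 [ 1.    -0.001  0.    -0.   ]
 [ 0.001  0.951  0.308 -0.079]
 [ 0.     0.     0.     1.   ]] [[277.250385     0.         312.86079675]
 [  0.         277.250385   199.51839865]
 [  0.           0.           1.        ]]
tube 1.5707963267948966 [ 0.37 -0.14  1.84 -0.    1.45 -1.2 ]
tube -1.5707963267948966 [ 0.37 -0.14  1.84 -0.    1.45  1.94]
fix 1.5707963267948966 [-0.16 -0.15  1.7  -0.    1.59 -1.73]
fix -1.5707963267948966 [-0.16 -0.15  1.7  -0.    1.59  1.41]
block 1.5707963267948966 [-0.77 -0.04  1.74 -0.    1.44 -2.34]
block -1.5707963267948966 [-0.77 -0.04  1.74 -0.    1.44  0.8 ]
```

Run:
```python
from h import *
for n,p,yaw in(('wt',[.425,.285,.2],np.pi/2),('wf',[.53,.0,.2],np.pi/2),('wb',[.47,-.295,.2],-np.pi/2+np.pi)):
    q=env.solve_ik(p,qd(yaw))
    env.move_to(p,qd(yaw)); env.pause(.15); save(cam('wrist'),n)
print(env.current_clock())
def crop(n,cx,cy,w,h,s):
    im=load(n)['im'][cy-h//2:cy+h//2,cx-w//2:cx+w//2]; return cv2.resize(im,None,fx=s,fy=s,interpolation=cv2.INTER_CUBIC)
cv2.imwrite('pics/m1.png',crop('wf',320,200,400,300,2))
a=crop('wt',320,200,266,300,1.5);b=crop('wb',320,200,266,300,1.5)
cv2.imwrite('pics/m2.png',np.hstack([a,b]))
```

```text
4.375
```

View pics/m1.png

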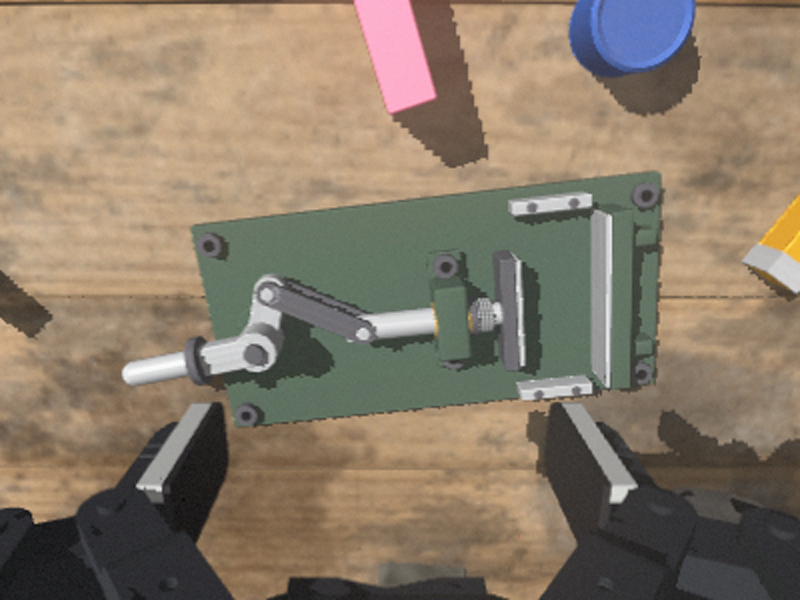

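View pics/m2.png

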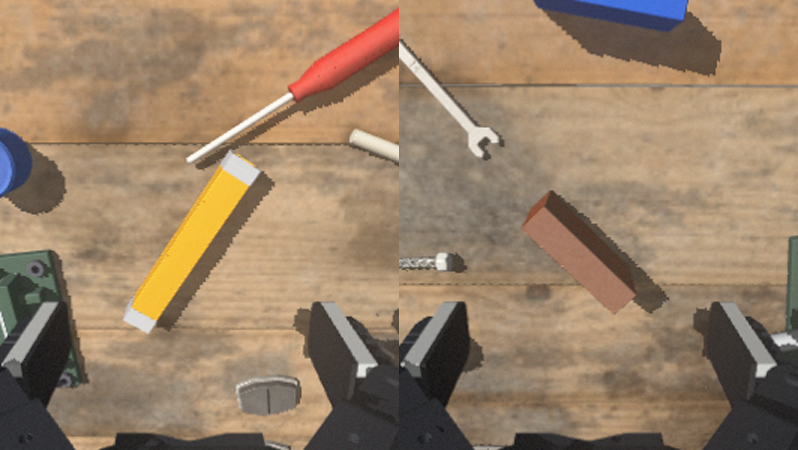

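```bash
cat >> h.py <<'E'
def cloud(c):
    H,W=c['d'].shape; g=np.stack(np.meshgrid(np.arange(W),np.arange(H)),-1).reshape(-1,1,2).astype(float)
    o=cv2.undistortPoints(g,c['K'],np.array([float(c['k1']),0,0,0.]))[:,0]
    d=c['d'].ravel(); P=(np.c_[o,np.ones(len(o))]*d[:,None])@c['R'].T+c['t']
    P[d==0]=np.nan; return P.reshape(H,W,3)
def rect(c,zlo,zhi,ctr,rad=.12,mask=None):
    P=cloud(c); m=(P[...,2]>zlo)&(P[...,2]<zhi)&(np.hypot(P[...,0]-ctr[0],P[...,1]-ctr[1])<rad)
    if mask is not None: m&=mask
    n,l,st,_=cv2.connectedComponentsWithStats(m.astype(np.uint8)); k=1+np.argmax(st[1:,4])
    X=P[l==k]; (cx,cy),(w,h),a=cv2.minAreaRect((X[:,:2]*1000).astype(np.float32))
    a=np.deg2rad(a); 
    if w<h: w,h,a=h,w,a+np.pi/2
    return np.array([cx,cy])/1000,(w,h),np.deg2rad((np.rad2deg(a)+90)%180-90),X[:,2].mean()
E
python3 - <<'E'
from h import *
c=load('wb'); print('block',rect(c,.046,.062,(.514,-.295)))
c=load('wt'); hsv=cv2.cvtColor(c['im'],cv2.COLOR_BGR2HSV); print('tube',rect(c,.019,.032,(.472,.285),.13))
c=load('wf'); f=lambda x,y,z: atz(c,(120+x/2,50+y/2),z)[:2].round(4)
for n,x,y,z in [('c1',191,226,.01),('c2',661,172,.01),('c4',238,427,.01),('stubend',128,374,.045),('collar',192,361,.045),('pivot',256,354,.058),
 ('jawbotA',594,211,.01),('jawbotB',596,384,.01),('jawtopA',606,211,.038),('jawtopB',611,387,.038),
 ('stop1 in',511,214,.024),('stop1 in2',592,206,.024),('stop2',518,384,.024),('stop2b',592,376,.024),
 ('padtopA',514,252,.038),('padtopB',521,370,.038)]: print(n,f(x,y,z))
P=cloud(c)
for x,y in[(256,354),(160,367),(603,300),(620,300),(505,310),(550,206),(560,388),(350,250),(513,300)]:
    print(x,y,P[50+y//2,120+x//2].round(4))
E
```

```text
block (array([ 0.51466284, -0.30055759]), (99.87938690185547, 25.803791046142578), np.float64(0.7735463641772959), np.float64(0.05304398708469945))
tube (array([0.47017303, 0.28336279]), (171.218017578125, 25.817476272583008), np.float64(-0.5628195484460593), np.float64(0.024380153710088535))
c1 [ 0.5117 -0.1168]
c2 [0.4793 0.1631]
c4 [ 0.6498 -0.0996]
stubend [ 0.5934 -0.1513]
collar [ 0.5849 -0.1124]
pivot [ 0.5747 -0.0712]
jawbotA [0.5024 0.126 ]
jawbotB [0.6173 0.1408]
jawtopA [0.498  0.1221]
jawtopB [0.6053 0.1385]
stop1 in [0.5021 0.073 ]
stop1 in2 [0.4974 0.1193]
stop2 [0.6102 0.0851]
stop2b [0.6047 0.1317]
padtopA [0.5212 0.073 ]
padtopB [0.5939 0.0825]
256 354 [ 0.5772 -0.0726  0.0523]
160 367 [ 0.5857 -0.1293  0.0502]
603 300 [0.5515 0.1287 0.0317]
620 300 [0.5497 0.1369 0.0373]
505 310 [0.5558 0.0698 0.0376]
550 206 [0.4976 0.0954 0.023 ]
560 388 [0.6136 0.1125 0.0231]
350 250 [ 0.5266 -0.0209  0.0097]
513 300 [0.5499 0.0742 0.0368]
```

Run:
```python
from h import *
b=[.5147,-.3006]; q=qd(.7735-np.pi/2)
env.command_gripper(.75,60)
env.move_to([*b,.11],q); env.move_l([*b,.032],v=.12)
env.command_gripper(0,60); print('op',env.current_opening(),env.current_eef_pos())
env.move_l([*b,.13],v=.2)
n=[.553,.1148]; qn=qd(.12-np.pi/2)
env.move_to([*n,.13],qn); env.pause(.2); print(env.current_opening(),env.current_ft_force())
save(cam('wrist'),'n1'); print(env.current_clock(),env.current_eef_pos())
im=load('n1')['im']; cv2.imwrite('pics/n1b.png',cv2.resize(im[60:360,140:500],None,fx=2,fy=2))
```

```text
op 0.28110580477773855 [ 0.51517119 -0.30094003  0.03298075]
0.2819904423585549 [ 0.39705782  0.19314446 -2.72270208]
10.475 [0.55318155 0.11415697 0.12999591]
```

View pics/n1b.png

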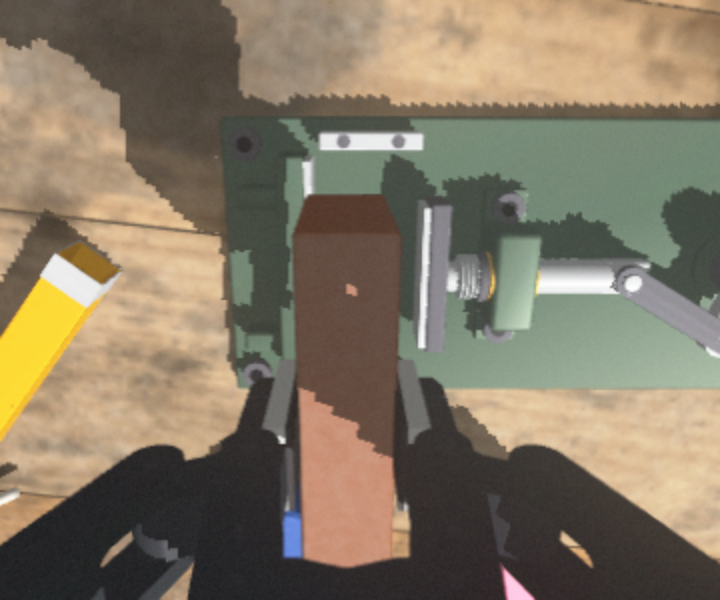

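The block is held and squared to the fixture; the nest gap runs from the jaw strip at (308,175) to the pad face at (418,275). I check the numbers from this closer view before lowering.

Run:
```python
from h import *
c=load('n1'); a=.12; X=np.array([np.cos(a),np.sin(a)]);Y=np.array([-X[1],X[0]])
f=lambda x,y,z:(lambda p:(p@X,p@Y))(atz(c,(140+x/2,60+y/2),z)[:2])
print('pad',f(420,205,.038),f(416,345,.038)); print('jaw top',f(303,175,.038),'bot',f(314,175,.024)); print('stop',f(370,151,.024))
print('plate edge',f(222,118,.01),f(720,118,.01))
p=cloud(c)
for x,y in [(309,170),(298,180),(424,260),(438,260),(370,142)]: q=p[60+y//2,140+x//2]; print(q[:2]@X,q[:2]@Y,q[2])
t=np.array(env.current_eef_pos())[:2]; print('tcp',t@X,t@Y)
# block lower edges in view
print('block front top edge',f(294,235,.151),f(400,235,.151))
```

```text
pad (np.float64(0.5988196492797083), np.float64(0.015219070724256083)) (np.float64(0.5336989561543647), np.float64(0.014529197197388877))
jaw top (np.float64(0.6115831816151881), np.float64(0.06466260005968483)) bot (np.float64(0.6097704768359201), np.float64(0.06086371802019337))
stop (np.float64(0.6201374291749944), np.float64(0.03614483477347115))
plate edge (np.float64(0.6338370084728403), np.float64(0.10302884445141514)) (np.float64(0.6338077444101177), np.float64(-0.12456343350091106))
0.6133925767204064 0.06266740695250779 0.03587132606678259
0.6093289116474456 0.06692680644179357 0.03669728947575629
0.5740200199873468 0.012286741196381016 0.036375952018847274
0.5741477943169379 0.0061797976765809795 0.03686487483566081
0.6239765702969982 0.03618468503591938 0.02396058772604326
tcp 0.5628694007370307 0.04711343940845707
block front top edge (np.float64(0.6128049123515952), np.float64(0.05830237789633888)) (np.float64(0.612751826518833), np.float64(0.03459638360037752))
```

Run:
```python
from h import *
n=[.5535,.1141]
env.move_l([*n,.060],v=.15); env.move_l([*n,.0436],v=.05); print(env.current_ft_force())
env.command_gripper(.5); env.pause(.1)
env.move_l([*n,.13],v=.2)
# tube look on the way
t=np.array([.4702,.2834]); q=qd(np.pi/2-.563)
env.move_to([*t,.12],q); env.pause(.1); save(cam('wrist'),'t1'); print(env.current_clock(),env.current_opening())
c=load('t1'); print(rect(c,.019,.032,t,.13))
cv2.imwrite('pics/t1b.png',cv2.resize(c['im'],(800,500)))
```

```text
[-0.39152758  0.94698908 -3.75054015]
14.5667 0.49958403343962965
(array([0.46988739, 0.28370764]), (170.92344665527344, 25.57008934020996), np.float64(-0.5628558340159111), np.float64(0.024454917061960287))
```

View pics/t1b.png

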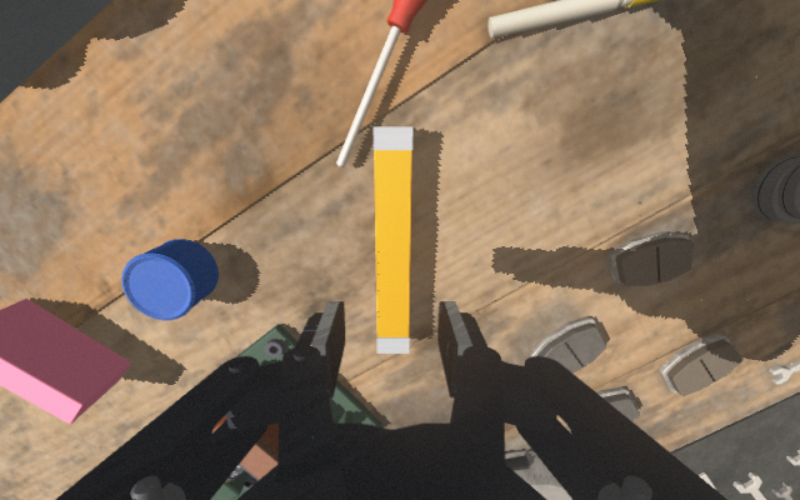

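Run:
```python
from h import *
t=[.4699,.2836]
env.move_l([*t,.003],v=.15); env.command_gripper(0,90); print(env.current_opening(),env.current_eef_pos(),env.current_ft_force())
env.move_l([*t,.17],v=.25)
th=-1.367; d=np.array([np.cos(th),np.sin(th)]); p=np.array([.5760,-.0715])+.195*d
q=qd(th+np.pi/2)
env.move_to([*p,.12],q); env.move_l([*p,.0355],v=.15); env.pause(.15)
save(cam('wrist'),'i1'); print(env.current_clock(),env.current_eef_pos(),env.current_opening())
c=load('i1'); cv2.imwrite('pics/i1b.png',cv2.resize(c['im'][0:240,180:500],None,fx=2.5,fy=2.5,interpolation=cv2.INTER_CUBIC))
```

```text
0.2722735808563887 [0.47110671 0.28408233 0.00458336] [-1.15917047  0.30841788  6.02648393]
19.575 [ 0.61641734 -0.26303911  0.03713911] 0.27417364446571235
```

View pics/i1b.png

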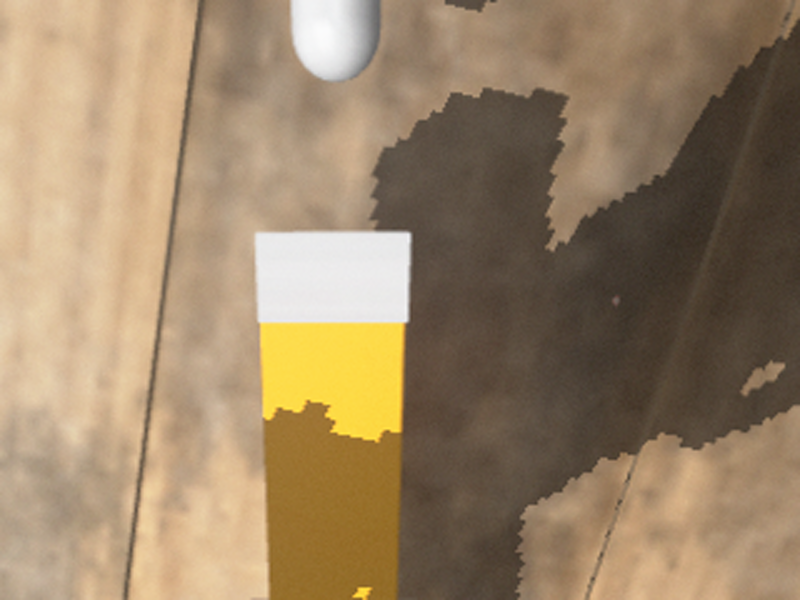

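Run:
```python
from h import *
c=load('i1'); th=-1.367; d=np.array([np.cos(th),np.sin(th)]); n=np.array([-d[1],d[0]]); tcp=np.array([0.61641734,-0.26303911])
def f(x,y,z): p=atz(c,(180+x/2.5,y/2.5),z)[:2]-tcp; return np.round([p@d*1000,p@n*1000],1)
print('stub',f(292,3,.045),f(381,3,.045),f(293,35,.045),f(379,35,.045),'tip',f(335,81,.045))
print('tube end',f(255,233,.0575),f(411,233,.0575),f(264,400,.0575),f(402,400,.0575),f(269,598,.0575),f(397,598,.0575))
P=cloud(c)
for x,y in[(336,10),(336,30),(333,250),(333,400),(333,580)]: print(P[int(y/2.5),int(180+x/2.5)])
```

```text
stub [-122.    -6.9] [-122.     7.9] [-117.3   -6.8] [-117.3    7.7] tip [-110.4    0.3]
tube end [-85.4 -13. ] [-85.3  12.7] [-57.7 -12.3] [-57.7  12. ] [-19.2 -12.6] [-19.1  12.2]
[ 0.59258877 -0.1466366   0.05189562]
[ 0.59317986 -0.14951367  0.05248437]
[ 0.59946315 -0.18209074  0.05699918]
[ 0.60453146 -0.20672523  0.05671565]
[ 0.61158833 -0.2410284   0.05659909]
```

Run:
```python
from h import *
th=-1.367; d=np.array([np.cos(th),np.sin(th)]); n=np.array([-d[1],d[0]]); p0=np.array([.5760,-.0715])+.195*d+.0006*n
f0=np.array(env.current_ft_force())
for s in [.026,.034,.042,.05,.058,.064,.066,.068,.07,.072,.074]:
    env.move_l([*(p0-s*d),.0355],v=.06)
    F=np.array(env.current_ft_force())-f0; e=np.array(env.current_eef_pos())
    ax=F[:2]@d; print(s,'ax %.1f lat %.1f z %.1f'%(ax,F[:2]@n,F[2]),'mz %.2f'%env.current_torque()[2],(e[:2]-p0)@-d)
    if ax>12 or (abs(F[:2]@n)>15) or abs(F[2])>15: break
print(env.current_eef_pos(),env.current_clock(),env.current_opening())
save(cam('wrist'),'i2')
```

```text
0.026 ax 0.5 lat 0.4 z -1.3 mz -0.03 0.026286510804182407
0.034 ax -0.3 lat -0.2 z -1.2 mz -0.04 0.034356977099338624
0.042 ax 0.3 lat -0.5 z -0.6 mz -0.01 0.0424591372137298
0.05 ax -0.3 lat -0.7 z -0.5 mz -0.06 0.05049395246612731
0.058 ax 0.9 lat 0.2 z -0.5 mz -0.06 0.05846380983670117
0.064 ax 0.8 lat -0.1 z -0.1 mz -0.02 0.0644090005128512
0.066 ax -1.0 lat -0.5 z -1.2 mz -0.00 0.06604748413202367
0.068 ax -0.4 lat 0.2 z -1.1 mz 0.03 0.06807898467242013
0.07 ax 5.3 lat -0.7 z -1.6 mz 0.06 0.06853904466060598
0.072 ax 11.7 lat -1.6 z -3.4 mz 0.15 0.06856474236124739
0.074 ax 16.5 lat -1.4 z -4.5 mz 0.17 0.068596833327621
[ 0.60260377 -0.19507624  0.03688082] 22.7917 0.2702328945037007
```

```bash
cat > sw.py <<'E'
from h import *
P=np.array([.5775,-.0742]); th0=-1.367
def go(a,r=.1225,v=.08,f0=np.zeros(3)):
    th=th0-a; d=np.array([np.cos(th),np.sin(th)]); t=np.array([d[1],-d[0]]) # t: clockwise
    env.move_l([*(P+r*d),.0355],qd(th+np.pi/2),v=v)
    F=np.array(env.current_ft_force()); e=np.array(env.current_eef_pos())[:2]-P
    act=th0-np.arctan2(e[1],e[0]); y=Ro.from_quat(env.current_tool_rot()).as_matrix()[:,1]
    print('a %.2f act %.3f r %.4f tang %.1f rad %.1f z %.1f mz %.2f yaw %.3f'%(a,act,np.hypot(*e),F[:2]@t,F[:2]@d,F[2],env.current_torque()[2],th0+np.pi/2-np.arctan2(y[1],y[0])))
    return act,F[:2]@t
E
python3 - <<'E'
from sw import *
for a in [.12,.25,.38,.5,.6,.7,.8,.9,1.0,1.08,1.16,1.22]:
    _,f=go(a)
    if abs(f)>40: break
print(env.current_clock(),env.current_opening())
E
```

```text
a 0.12 act 0.117 r 0.1237 tang -0.1 rad 5.5 z -2.3 mz 0.09 yaw 0.118
a 0.25 act 0.248 r 0.1235 tang 0.9 rad 6.2 z -2.1 mz 0.19 yaw 0.247
a 0.38 act 0.379 r 0.1235 tang 1.1 rad 6.6 z -1.6 mz 0.17 yaw 0.377
a 0.50 act 0.501 r 0.1234 tang 1.5 rad 7.2 z -1.2 mz 0.19 yaw 0.497
a 0.60 act 0.602 r 0.1234 tang 1.8 rad 8.2 z 0.2 mz 0.13 yaw 0.597
a 0.70 act 0.701 r 0.1234 tang 1.5 rad 8.0 z -0.1 mz 0.14 yaw 0.697
a 0.80 act 0.790 r 0.1238 tang -3.5 rad 10.2 z -2.8 mz -0.09 yaw 0.797
a 0.90 act 0.880 r 0.1240 tang -7.8 rad 10.5 z -4.2 mz -0.10 yaw 0.897
a 1.00 act 0.975 r 0.1241 tang -11.1 rad 12.1 z -5.2 mz -0.27 yaw 0.997
a 1.08 act 1.054 r 0.1241 tang -11.2 rad 13.3 z -4.4 mz -0.44 yaw 1.077
a 1.16 act 1.140 r 0.1241 tang -9.5 rad 14.0 z -4.6 mz -0.61 yaw 1.158
a 1.22 act 1.211 r 0.1239 tang -6.7 rad 12.4 z -1.3 mz -0.43 yaw 1.218
26.5083 0.2719346713581018
```

Run:
```python
from sw import *
for a in [1.27,1.31,1.35,1.39,1.42,1.45,1.48]:
    act,f=go(a,v=.05)
    if f<-14: break
print(env.current_clock(),env.current_opening())
save(cam('wrist'),'s1')
```

```text
a 1.27 act 1.293 r 0.1243 tang 3.9 rad 9.5 z 2.9 mz -0.03 yaw 1.267
a 1.31 act 1.326 r 0.1241 tang 0.5 rad 6.9 z -1.1 mz -0.02 yaw 1.307
a 1.35 act 1.362 r 0.1237 tang -0.3 rad 6.3 z -2.8 mz -0.14 yaw 1.347
a 1.39 act 1.398 r 0.1236 tang -3.0 rad 5.8 z -3.5 mz -0.08 yaw 1.387
a 1.42 act 1.413 r 0.1237 tang -9.5 rad 7.9 z -6.1 mz 0.13 yaw 1.415
a 1.45 act 1.427 r 0.1238 tang -15.7 rad 9.9 z -8.4 mz 0.12 yaw 1.444
28.0333 0.27346642477588945
```

Run:
```python
from sw import *
go(1.36,r=.1235)
for r in [.13,.14,.155,.175,.20]:
    go(1.36,r=r,v=.08)
env.pause(.1)
save(cam('wrist'),'o1'); save(cam('scene'),'o1s'); save(cam('top'),'o1t'); print(env.current_clock(),env.current_eef_pos(),env.current_opening())
a=cv2.resize(load('o1')['im'][0:320,120:520],(500,400)); b=cv2.resize(load('o1t')['im'][130:270,230:335],(300,400),interpolation=cv2.INTER_CUBIC)
cv2.imwrite('pics/o1b.png',np.hstack([a,b]))
```

```text
a 1.36 act 1.362 r 0.1236 tang -1.6 rad 3.7 z -2.1 mz -0.16 yaw 1.361
a 1.36 act 1.365 r 0.1301 tang -0.1 rad -0.3 z -1.6 mz -0.02 yaw 1.360
a 1.36 act 1.362 r 0.1404 tang 0.2 rad 0.7 z -3.2 mz 0.02 yaw 1.361
a 1.36 act 1.360 r 0.1555 tang 0.1 rad 0.3 z -2.3 mz 0.00 yaw 1.361
a 1.36 act 1.360 r 0.1755 tang -0.7 rad -0.6 z -2.5 mz 0.01 yaw 1.361
a 1.36 act 1.359 r 0.2002 tang -0.5 rad 0.4 z -2.5 mz 0.01 yaw 1.361
30.3417 [ 0.39473416 -0.15473122  0.03557742] 0.2711924477506266
```

View pics/o1b.png

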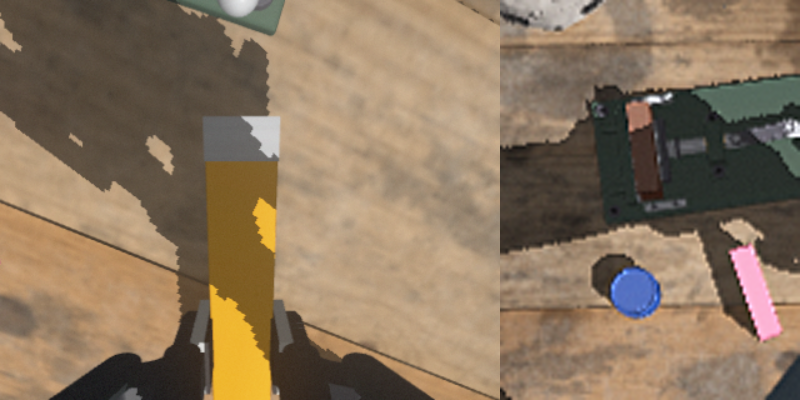

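Run:
```python
from h import *
e=np.array(env.current_eef_pos()); q=env.current_tool_rot()
env.move_l([e[0],e[1],.12],v=.2)
p=[.51,-.26]; env.move_l([*p,.12],v=.25); env.move_l([*p,.02],v=.15)
for z in(.008,.005,.003):
    env.move_l([*p,z],v=.04); F=env.current_ft_force(); print(z,F[2],env.current_eef_pos()[2])
    if F[2]>3: break
env.command_gripper(.6); env.pause(.1); env.move_l([*p,.15],v=.2)
v=[.53,-.06,.28]; env.move_to(v,qd(-np.pi/2+.12)); env.pause(.2)
save(cam('wrist'),'f1'); save(cam('top'),'f1t'); print(env.current_clock())
c=load('f1')
print('block',rect(c,.058,.072,(.553,.115),.08)); print('tube',rect(c,.019,.032,(.51,-.26),.12))
a=cv2.resize(c['im'],(800,500)); cv2.imwrite('pics/f1b.png',a)
```

```text
0.008 -3.1715681229076997 0.007733745751471559
0.005 -3.1484386992498865 0.004871538648821699
0.003 8.94097660401587 0.004581630829329657
36.075
block (array([0.55377448, 0.11670206]), (97.76557922363281, 26.370864868164062), np.float64(0.11779129044144686), np.float64(0.06314222556297922))
tube (array([ 0.51010956, -0.26019809]), (171.79052734375, 26.22549057006836), np.float64(0.41434089411260316), np.float64(0.0241203536403884))
```

View pics/f1b.png

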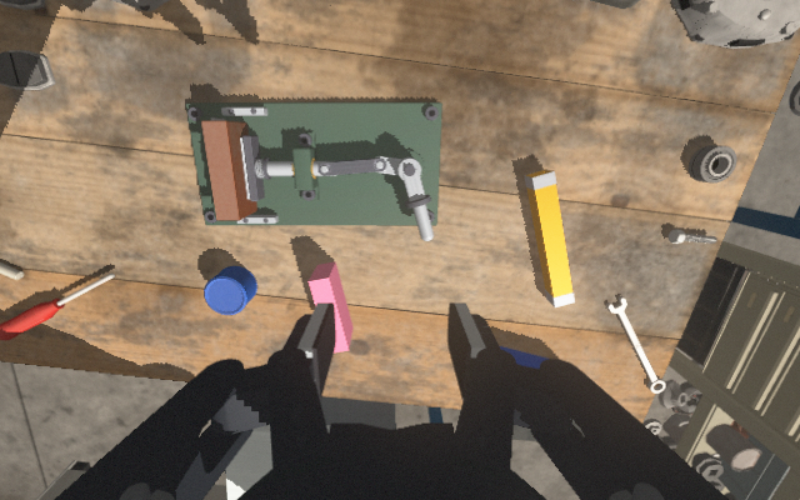

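The picture shows the block held between jaw and pad at (228,170), the links in line and the stub swung to (429,238). The tube lies flat at (552,240) and the bystanders in view have not moved.

Run:
```python
from h import *
c=load('f1'); f=lambda x,y,z: atz(c,(x*.8,y*.8),z)[:2]
d=f(429,238,.045)-f(409,168,.052); print('stub swung',-1.367-np.arctan2(d[1],d[0]), np.hypot(*d))
if -1.367-np.arctan2(d[1],d[0])>1.25: env.finish_job(); print('done',env.current_clock())
```

```text
stub swung 1.3565351736550237 0.08145053785731497
the job is handed in; nothing more can be done
the job is handed in; nothing more can be done
```

The job is done and handed in; the last clock reading was 36 s, against the 67 s limit.

- **Block:** I stood the brown block in the nest and let go of it. The last picture shows it clamped between jaw and pad.
- **Lever:** I slid the tube home until it pressed on the collar with about 16 N and swung the lever with it. Resistance peaked at about 11 N at the tube's middle. The force reversed past the dead point, and the lever then came up against its stop. The last picture puts the swing at about 1.36 rad, which agrees with the force readings.
- **Tube:** It drew off almost without force and lies flat on the bench at about (0.51, -0.26), away from the fixture.

The gripper never touched the lever, and the bystanders in the last view looked undisturbed, judged by eye. No check failed. One reading differed slightly: the block's measured centre is about 2–3 mm short of where I worked out the clamped position to be. That is about what the camera calibration allows.

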